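# Strip the mould stop off the vibrating table

## Task

The filled mould on the vibrating table has to stay just where it is to set. First turn the recessed vibration dial right back to off; then slide the orange mould stop along its T-track to the open end, lift it off there and set it down (do not drop it) inside the pink washing-up bowl. Do not knock over or push about the mould, the bowls or anything else standing around.

Things in the scene. Friction and masses are not known exactly. Their poses are not given: they have to be found in the camera images.
- shaker: White and stainless vibrating table for chocolate moulds, fixed. Origin on the bench under the middle of its deck; x away from the robot across the deck, y along the T-track towards the control box (away from the open end), z up. Deck x -190..190, y -230..230 mm, top 95 mm above the bench. Control box at the +y end: x -190..-80, y 230..340 mm, rim 106 mm above the bench.
- track_mid (a point): mid-length of the T-track let into the near edge of the deck, on its centreline (x = -160, y = 0 mm of the vibrating table) at deck height; axes as the vibrating table. Channel 40 mm wide, floor 13 mm below the deck, covered by two 5 mm lips flush with the deck that leave a 20 mm slot; the lips run from y = -125 to 230 mm and are missing from y = -125 to the deck's end at y = -230 mm.
- flange (a point): middle of the top edge of the upright sheet-steel splash flange along the deck's near edge, between robot and track: x = -190..-186, y = -100..230 mm of the vibrating table, 34 mm higher than the deck; it stands 11 mm from the stop's block, so fingers fit beside the block only at the open end
- open_end (a point): open end of the T-track: point on its centreline at deck height, 40 mm inside the deck's end (y = -190 mm of the vibrating table); axes as the vibrating table. Here are no lips and no flange: with its middle within 25 mm of this point the stop can be lifted straight up. The channel's outer end is open too: pushed about 40 mm too far, the stop tips off.
- stop_mid (a point): mould stop, captive in the T-track, 0.2 to 0.4 kg: centre of its orange block, 30 mm across the track (x) x 90 mm along it (y) x 32 mm high, underside 2 mm above the deck. From the block's +y end an orange fence blade (10 mm thick, 28 mm high) reaches out to x = 80 mm over the deck. Axes parallel to the vibrating table's. It slides with about 2 N of friction, 2 mm play
- dial (a joint): vibration dial, rad: 0 = off (end stop, white pointer line towards the robot side, at the red mark), growing clockwise seen from above; it stays where it is left (friction about 0.06 N m)
- dial_grip (a point): on the axis of the dial, at the height to grip its black bar handle (bar 42 mm long, 14 mm thick, 32 mm tall, top 7 mm above this point); at dial value 0 the bar lies along the vibrating table's x, at value q it is turned by q clockwise from above. The axes of this point turn with the dial: x along the bar.
- pocket (a point): centre of the mouth of the square pocket in the control box in which the dial is recessed: 92 x 92 mm inside, walls 9 mm, 46 mm deep; the bar's top is about 2 mm below the rim and the dial's axis goes through this point; axes as the vibrating table
- mould_top (a point): centre of the top of the clear polycarbonate mould filled with chocolates, 275 mm (its x) x 135 mm (its y) x 24 mm high, 0.8 kg, lying loose on the deck just beyond the stop's blade (3 to 9 mm gap), on its +y side; it is setting and must not be shifted
- pink_bowl: pink plastic washing-up bowl, loose on the bench: 190 mm across the rim, 164 mm across the foot, 70 mm high, wall 4 mm, floor 5 mm thick; origin at the centre of its underside, on the bench
- red_bottle: red capped bottle of coloured cocoa butter, 40 mm diameter, 105 mm tall, standing on the deck of the vibrating table; origin at the centre of its base
- green_bottle: the same bottle in green, 40 mm diameter, 105 mm tall, standing on the deck; origin at the centre of its base
- jar: amber glass jar with a white lid, 68 mm diameter, 85 mm tall, standing on the bench; origin at the centre of its base
- scraper: bench scraper lying flat on the bench: black handle 30 x 120 x 22 mm high, steel blade 120 mm wide reaching 100 mm from the origin along its +x; origin on the bench under the middle of the handle's blade side
- palette_knife: palette knife with a black handle lying flat on the bench, 240 mm long along its x, about 20 mm high; origin at mid-length on the bench
- beaker: empty steel beaker, 84 mm diameter, 100 mm tall, standing on the bench; origin at the centre of its base
- blue_bowl: light-blue plastic washing-up bowl, same size as the pink one (it is not for the stop); origin at the centre of its underside, on the bench
- stop: the same mould stop, origin in the middle of the underside of its steel T-foot, 31 mm below stop_mid: foot 36 mm wide (x), 72 mm long (y), 6 mm thick, with a 16 mm wide neck up to the block; it comes up freely only where no part of the foot is under the lips
Things that resemble listed ones, but are neither listed nor needed, are in the scene too. What is shaped like the stop but green is not meant.

How it is judged:
By the outcome, as a careful person would: the job done as asked, in the order asked, and still so for the second after the job is handed in, with the robot touching nothing.
It also fails if it takes over 72 s, if anything falls off the work surface, if the arm or the gripper's body presses on something with over 40 N, if the wrist force passes 120 N, or if a joint passes its speed limit or range.

## Robot

A 6-joint arm with a two-finger parallel gripper is mounted at the origin on the work surface. World frame = base frame: x ahead of the robot, y to its left, z up, the work surface at z = 0. Lengths are in m, angles in degrees, forces in N, time in s.
With the tool pointing down it reaches from about 0.375 to 0.9 m from the base axis. Payload 3.1 kg.
Tool frame: the origin (TCP) lies on the centre line of the jaws, within the pads' length; the fingertips stand 14 mm ahead of it and the grasp point (between the pads) lies 5 mm behind it (arm.nose_length is the distance from the TCP to the fingertips, in m); z points along the fingers, y is the line along which they close (so a half turn about z gives the same grasp; the last joint's range is limited). The gripper opens to 85 mm and grips with 20 to 120 N. Pads are 22 mm wide; open, the fingers measure 114 mm over their backs; the gripper's body (76 mm by 85 mm) begins 54 mm behind the grasp point. The pads swing forward as they close: fully open they stand 13 mm farther back than shut.
Start: joints at [66.893, 30.224, 82.088, -0, 67.689, -10.227], TCP at [0.139, 0.609, 0.245] pointing down, gripper open.
Joint ranges: [-176.69, 176.69], [-43.24, 126.21], [12.49, 139.97], [-82, 262], [0, 151.66], [-163.58, 163.58]. Speed limits (degrees/s): [159.86, 159.86, 180, 180, 180, 180].

## Interface

Orientations are given as [roll, pitch, yaw] about the fixed x, y, z axes, in that order (R = Rz(yaw) Ry(pitch) Rx(roll)).
In Python, from station import observe, camera, camera_info, workorder, arm gives the robot as it stands.
- The arm moves only by the tool drive_tool, never from a script. Its argument "targets" is a list of rows, each an object of numbers: "claw": the gripper's target within -1 to 1 (fully open at 1, half-way at 0, shut at -1); "dx", "dy", "dz": the shift along the tool's x, y, z in cm; "roll": the turn about the tool's z in degrees. In form: [{"claw": .., "dx": .., "dy": .., "dz": .., "roll": ..}, ...]. A call has 1 to 20 rows; each row is the pose to reach, as a shift and turn from the pose commanded when the call began, along the tool's axes at that moment; what a row does not reach only later rows make up. A row lasts 1/12 s, in which the tool goes at most 41.7 mm and 7.16 degrees, less where a joint would pass 70% of its speed; a pose out of reach is approached as far as the arm can. A call with a gripper value outside its range is refused whole. The fingers move at their own pace and stop on an object; "grip_force" is the grip in N (left out, the last holds). Time passes only in rows, so rows that repeat a pose let the fingers close. It gives the time, the measured TCP pose, the force, the opening and the grip force at its end, in the units of the state.
- observe(): the state, without advancing time (a new reading comes with each control period).
- camera(name): name is "scene" or "top" or "wrist"; returns (picture, depth): 480x640x3 uint8, red, green, blue; 480x640 float32, m along the optical axis (not along the pixel's ray), 0 where there is no reading.
- camera_info(name): a dict with "fx", "fy", "cx", "cy" (pixels), "k1" (the pictures are not rectified: a ray, as slopes to the right and down, at radius r is drawn at 1 + k1 r^2 times it, then the intrinsics apply), "R" (3x3) and "t" (3): a world point X has camera coordinates R X + t; the wrist camera has in their place "T_tool_cam" (4x4, takes a point from camera to tool coordinates, whose origin is the TCP and whose axes are the flange's). Camera axes: x right, y down, z forward; pixel columns grow to the right and rows downward; lengths in m; the calibration is good to about 2 mm. A picture is of the moment at which its call begins: read the wrist's pose just before it. camera_info takes no time and is no camera call.
- workorder.close_job(): hands the job in; it is judged then, once.
The state is a dict: "t": time; "q": joint angles; "dq": joint speeds; "tau": joint torques, N m; "ee_pos": TCP position; "tool_rot": TCP orientation; "contact_force": force on the tool from outside, world axes, zero at the start; "torque": the same for the moment, N m; "gripper_width": opening from 0.0 (shut) to 1.0 (fully open); "gripper_force": force on a finger pad.
Only numpy, scipy, OpenCV 4.12 (cv2) and the standard library are available. Lean on these libraries where they do the work, as an engineer would, in place of code of your own. Each camera call takes 0.05 s, during which the arm holds its last target. There are 200 camera calls.

## Working session

There is one attempt and no reset: what is moved stays moved. The work goes in short steps, Python scripts to look and compute and a tool call to move; the robot and the scene stay as the last step left them, time stands still between calls to the robot, and variables do not carry over. Pictures are saved under pics/ and viewed, at most 11 in all, crops included, and the job is handed in when it is done.

Besides the shell and the picture viewer there is one more tool, called after ">>>" in YAML: its name, and indented under it one key for each argument. drive_tool: Moves the arm, as the interface text tells. Its arguments: {"type":"object","properties":{"targets":{"type":"array","items":{"type":"object","properties":{"claw":{"type":"number"},"dx":{"type":"number"},"dy":{"type":"number"},"dz":{"type":"number"},"roll":{"type":"number"}}}},"grip_force":{"type":"number"}},"required":["targets"]}

```bash
mkdir -p pics; cat > h.py <<'E'
import numpy as np, cv2
from station import observe, camera, camera_info, workorder, arm
from scipy.spatial.transform import Rotation as Ro
def snap(name):
    s=observe(); im,d=camera(name); return s,im,d
def save(f,im): cv2.imwrite('pics/'+f,im[:,:,::-1])
def w2c(name,s=None):
    i=camera_info(name)
    if 'R' in i: return np.array(i['R']),np.array(i['t']),i
    T=np.eye(4);T[:3,:3]=Ro.from_euler('xyz',s['tool_rot'],degrees=True).as_matrix();T[:3,3]=s['ee_pos']
    M=np.linalg.inv(T@np.array(i['T_tool_cam']));return M[:3,:3],M[:3,3],i
def ray(i,u,v):
    xd=np.stack([(np.asarray(u,float)-i['cx'])/i['fx'],(np.asarray(v,float)-i['cy'])/i['fy']],-1);x=xd.copy()
    for _ in range(10): x=xd/(1+i['k1']*(x**2).sum(-1,keepdims=True))
    return np.concatenate([x,np.ones(x.shape[:-1]+(1,))],-1)
def atz(name,u,v,z,s=None):
    R,t,i=w2c(name,s); c=-R.T@t; d=ray(i,u,v)@R; return c+d*((z-c[2])/d[...,2])[...,None]
def cloud(name,d,s=None):
    R,t,i=w2c(name,s); v,u=np.mgrid[:480,:640]; P=ray(i,u,v)*d[...,None]; return (P-t)@R
def proj(name,X,s=None):
    R,t,i=w2c(name,s); p=np.asarray(X)@R.T+t; x=p[...,:2]/p[...,2:]; x=x*(1+i['k1']*(x**2).sum(-1,keepdims=True))
    return x*[i['fx'],i['fy']]+[i['cx'],i['cy']]
E
python3 - <<'E'
from h import *
s,im,d=snap('top'); save('top.png',im); np.savez('top.npz',im=im,d=d)
s,im,d=snap('scene'); save('scene.png',im); np.savez('scene.npz',im=im,d=d)
print(s); print(arm.nose_length)
E
```

```text
{'t': 0.05, 'q': array([ 6.68944501e+01,  3.02781759e+01,  8.21563262e+01,  1.14479606e-03,
        6.76910780e+01, -1.02259748e+01]), 'dq': array([-0.10576356, -0.01050174, -0.07509132, -0.05140641, -0.03890895,
       -0.07402448]), 'tau': array([-5.16176478e-04, -4.43692911e+01, -1.78779799e+01, -7.34821356e-05,
        3.86103420e-03, -1.67726040e-05]), 'ee_pos': array([0.13899032, 0.60863983, 0.24434241]), 'tool_rot': array([-1.79876603e+02, -2.33356674e-02,  1.67119964e+02]), 'contact_force': array([-0.15458204, -0.40027803, -0.2536999 ]), 'torque': array([ 0.03996727,  0.00601033, -0.08177897]), 'gripper_force': 0.0, 'gripper_width': 0.9995699651192912}
0.014
```

View pics/top.png

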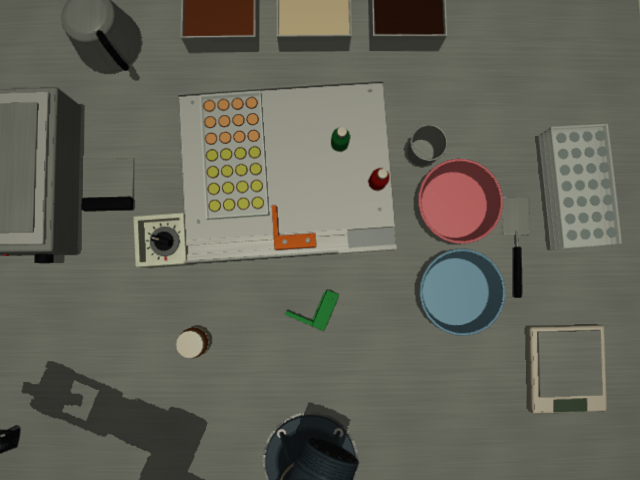

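View pics/scene.png

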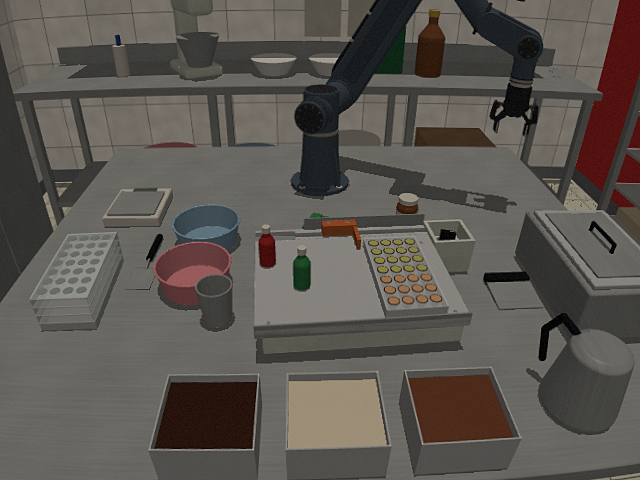

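The top view shows the deck with corners near (180,96), (383,83) and (396,248). The dial is at (163,241), the stop block at about (297,241) with its blade up to (275,207). The pink bowl is at (460,201), the red bottle at (379,178) and the mould spans (204..268, 93..218).

```bash
python3 - <<'E'
from h import *
z=np.load('top.npz'); im,d=z['im'],z['d']
a=cv2.resize(im[190:280,120:260],None,fx=5,fy=5,interpolation=cv2.INTER_CUBIC)
b=cv2.resize(im[70:280,165:515],None,fx=2,fy=2,interpolation=cv2.INTER_CUBIC)
c=cv2.resize(im[190:280,250:410],None,fx=5,fy=5,interpolation=cv2.INTER_CUBIC)[:300]
a=a[75:375]
e=np.zeros((600,800,3),np.uint8); e[:300,:700]=a; e[300:,:800]=c; save('crop.png',e)
P=cloud('top',d)
for n,(u,v) in dict(deckTL=(186,102),deckTR=(378,88),deckmid=(300,150),block=(300,241),flangeL=(250,255),box=(150,264),pb=(460,201),mould=(235,150),barTop=(157,240)).items(): print(n,P[v,u].round(4))
h=cv2.cvtColor(im,cv2.COLOR_RGB2HSV)
m=(h[...,0]>4)&(h[...,0]<13)&(h[...,1]>180)&(h[...,2]>120)
m[:220]&=False; m2=m.copy()
q=P[m&(P[...,2]>.115)]; print('orange',len(q),q.min(0),q.max(0),np.median(q,0))
# deck fit
dk=(P[...,2]>.085)&(P[...,2]<.102); dk[:, :170]=0; dk[:,410:]=0; dk[:70]=0;dk[270:]=0
c=np.argwhere(dk)[:,::-1].astype(np.float32); r=cv2.minAreaRect(P[dk][:,:2].astype(np.float32)); print(r, P[dk][:,2].mean())
# bowl rim
for nm,(u,v) in dict(pink=(460,201),blue=(461,291)).items():
    k=np.hypot(*(np.mgrid[:480,:640]-np.array([v,u])[:,None,None]))<55
    k&=(P[...,2]>.062)&(P[...,2]<.076); print(nm,cv2.minEnclosingCircle(P[k][:,:2].astype(np.float32)),k.sum())
E
```

```text
deckTL [0.8178 0.2697 0.0948]
deckTR [ 0.8446 -0.1618  0.0986]
deckmid [0.7038 0.0146 0.0993]
block [0.4994 0.0159 0.1303]
flangeL [0.4723 0.1257 0.0986]
box [0.4547 0.343  0.1052]
pb [ 0.6004 -0.3636  0.003 ]
mould [0.7001 0.1556 0.1216]
barTop [0.5069 0.3283 0.1044]
orange 544 [ 0.40654332 -0.01607319  0.11865656] [0.54576012 0.07390722 1.36513491] [0.50162842 0.03294274 0.12925403]
((0.6587545871734619, 0.06445421278476715), (0.3837520480155945, 0.499565064907074), 3.4172871112823486) 0.09552610362749833
pink ((0.5906350612640381, -0.3417927920818329), 0.1248307153582573) 1001
blue ((0.40063533186912537, -0.34579217433929443), 0.11143763363361359) 992
```

View pics/crop.png

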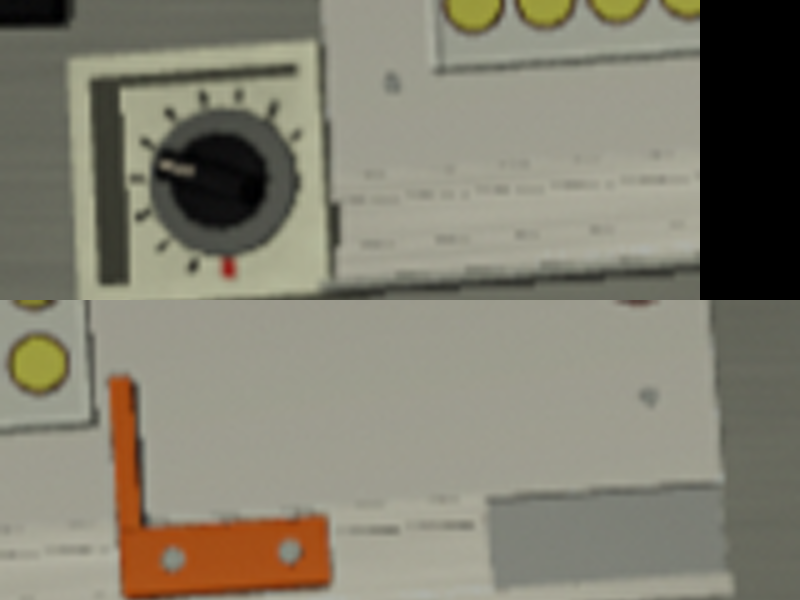

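```bash
python3 - <<'E'
from h import *
from scipy.optimize import least_squares
obs=[((180,96),(190,230,95)),((383,83),(190,-230,95)),((396.6,248),(-190,-230,95)),((133.6,216.6),(-80,340,106)),((183.6,213),(-80,230,106))]
uv=np.array([o[0] for o in obs],float); L=np.array([o[1] for o in obs],float)/1e3
def W(p,L):
    c,s=np.cos(p[2]),np.sin(p[2]); return np.stack([p[0]+c*L[:,0]-s*L[:,1],p[1]+s*L[:,0]+c*L[:,1],L[:,2]],-1)
r=least_squares(lambda p:(proj('top',W(p,L))-uv).ravel(),[.66,.06,.06]); p=r.x
print('shaker',p,np.degrees(p[2]),r.fun.round(2))
def toS(X): return (X[:,:2]-p[:2])@np.array([[np.cos(p[2]),-np.sin(p[2])],[np.sin(p[2]),np.cos(p[2])]])
g=lambda pts,z:toS(atz('top',*np.array(pts,float).T,z)).round(4)
print('block corners NL NR FR, blade tip L,R',g([(274.8,249.4),(316,246.6),(315.4,233),(271.7,215.2),(276.3,215)],.129))
print('mould near corner',g([(268.8,214.5)],.119))
print('ring centre .09',g([(165,241.4)],.085),'pointer tip, centre, other end .104',g([(152,238),(153.5,238),(163.5,241),(173,243)],.104))
z=np.load('top.npz');P=cloud('top',z['d'])
im=z['im'];h=cv2.cvtColor(im,cv2.COLOR_RGB2HSV)
D=P[225:262,140:182].reshape(-1,3);v=h[225:262,140:182,2].reshape(-1)
k=(v<40); S=toS(D[k]);print('dark',np.c_[S,D[k][:,2]][(D[k][:,2]>.09)&(D[k][:,2]<.12)].round(3)[::6])
# bowl ellipses by colour + red bottle
for nm,lo,hi in (('pink',170,180),('blue',95,108)):
    m=((h[...,0]>=lo)&(h[...,0]<=hi)&(h[...,1]>70)).astype(np.uint8); m=cv2.morphologyEx(m,5,np.ones((3,3))) if 0 else m
    cs,_=cv2.findContours(m,0,1); c=max([c for c in cs if 400<c[:,0,0].mean()<510],key=cv2.contourArea)
    q=atz('top',c[:,0,0],c[:,0,1],.07); print(nm,cv2.fitEllipse(q[:,:2].astype(np.float32)))
print('red cap, base side',atz('top',[384],[173],.105),'green',atz('top',[343],[131],.105))
print('shaker pts world dial, track', [W(p,np.array([[a,b,.095]])).round(4)[0] for a,b in ((-135,285),(-160,-190),(-160,0))])
E
```

```text
shaker [0.65755732 0.04461862 0.05722335] 3.2786566579777405 [-0.72 -0.94  0.08 -1.23  0.22  1.5   0.27  0.2   0.14  0.34]
block corners NL NR FR, blade tip L,R [[-0.1737  0.0351]
 [-0.1737 -0.0529]
 [-0.1446 -0.0536]
 [-0.1001  0.0371]
 [-0.1003  0.0272]]
mould near corner [[-0.0969  0.0438]]
ring centre .09 [[-0.1367  0.2792]] pointer tip, centre, other end .104 [[-0.129   0.3027]
 [-0.1293  0.2994]
 [-0.1373  0.2778]
 [-0.1431  0.2572]]
dark [[-0.122  0.302  0.098]
 [-0.125  0.294  0.105]
 [-0.128  0.285  0.105]
 [-0.131  0.277  0.103]
 [-0.133  0.281  0.102]
 [-0.133  0.305  0.104]
 [-0.134  0.292  0.104]
 [-0.135  0.278  0.108]
 [-0.136  0.266  0.103]
 [-0.137  0.285  0.107]
 [-0.138  0.272  0.106]
 [-0.139  0.283  0.107]
 [-0.14   0.27   0.104]
 [-0.141  0.278  0.101]
 [-0.142  0.267  0.092]]Traceback (most recent call last):
  File "<stdin>", line 22, in <module>
cv2.error: OpenCV(4.12.0) /io/opencv/modules/imgproc/src/shapedescr.cpp:361: error: (-201:Incorrect size of input array) There should be at least 5 points to fit the ellipse in function 'fitEllipseNoDirect'
```

>>> drive_tool:
  targets:
    - {"claw": -0.2,"dx": -3,"dy": -1.4,"dz": 0,"roll": 6}
    - {"claw": -0.2,"dx": -6,"dy": -2.9,"dz": 0,"roll": 12}
    - {"claw": -0.2,"dx": -9,"dy": -4.3,"dz": 0,"roll": 18}
    - {"claw": -0.2,"dx": -12,"dy": -5.7,"dz": 0,"roll": 25}
    - {"claw": -0.2,"dx": -15,"dy": -7.1,"dz": 0,"roll": 32}
    - {"claw": -0.2,"dx": -18,"dy": -8.5,"dz": 0,"roll": 39}
    - {"claw": -0.2,"dx": -21,"dy": -10,"dz": 0,"roll": 46}
    - {"claw": -0.2,"dx": -24,"dy": -11.4,"dz": 0,"roll": 53}
    - {"claw": -0.2,"dx": -27,"dy": -12.8,"dz": 0,"roll": 60}
    - {"claw": -0.2,"dx": -30,"dy": -14.2,"dz": 0,"roll": 67}
    - {"claw": -0.2,"dx": -33,"dy": -15.7,"dz": 0,"roll": 74}
    - {"claw": -0.2,"dx": -36,"dy": -17.1,"dz": 0,"roll": 80}
    - {"claw": -0.2,"dx": -39,"dy": -18.5,"dz": 0,"roll": 86}
    - {"claw": -0.2,"dx": -42.2,"dy": -20.0,"dz": 0,"roll": 91}
    - {"claw": -0.2,"dx": -42.2,"dy": -20.0,"dz": 0,"roll": 91}
    - {"claw": -0.2,"dx": -42.2,"dy": -20.0,"dz": 0,"roll": 91}
    - {"claw": -0.2,"dx": -42.2,"dy": -20.0,"dz": 0,"roll": 91}

```text
t: 1.52
ee_pos: [0.5054, 0.3201, 0.2447]
tool_rot: [-179.9, 0.0, 76.1]
contact_force: [-1.0, 0.2, -0.3]
gripper_width: 0.402
gripper_force: 0.0
```

```bash
python3 - <<'E'
from h import *
s,im,d=snap('wrist'); save('w1.png',im); np.savez('w1.npz',im=im,d=d,**{k:s[k] for k in('ee_pos','tool_rot')}); print(s['t'],s['ee_pos'],s['tool_rot'],s['q'],s['gripper_width'])
z=np.load('top.npz'); im=z['im']; h=cv2.cvtColor(im,cv2.COLOR_RGB2HSV)
print(h[201,460],h[291,461],h[173,384])
for nm,u,v in (('pink',460,201),('blue',461,291)):
    a=h[v,u].astype(int); m=((abs(h[...,0].astype(int)-a[0])<=4)&(h[...,1]>60)).astype(np.uint8); m=cv2.morphologyEx(m,cv2.MORPH_OPEN,np.ones((3,3)))
    n,l=cv2.connectedComponents(m); cs,_=cv2.findContours((l==l[v,u]).astype(np.uint8),0,1); c=max(cs,key=cv2.contourArea)
    q=atz('top',c[:,0,0],c[:,0,1],.07); print(nm,cv2.fitEllipse(q[:,:2].astype(np.float32)))
print('red cap',atz('top',[384],[173],.105),'green',atz('top',[343],[131],.105),'beaker rim',atz('top',[429],[141],.1))
E
```

```text
1.5167 [0.50536221 0.3200656  0.24472948] [-1.79891809e+02  3.57085083e-02  7.61159843e+01] [2.16376760e+01 2.82175239e+01 8.60291288e+01 3.70356923e-02
 6.58621553e+01 3.55065482e+01] 0.4015535836605907
[  1 120 176] [ 96  68 142] [ 22  46 172]
pink ((0.5918145775794983, -0.3465379476547241), (0.19231951236724854, 0.19327497482299805), 27.057188034057617)
blue ((0.3865908682346344, -0.34432920813560486), (0.19017057120800018, 0.19093772768974304), 150.63392639160156)
red cap [[ 0.64942588 -0.16993785  0.105     ]] green [[ 0.74448558 -0.08108188  0.105     ]] beaker rim [[ 0.72204713 -0.27295837  0.1       ]]
```

View pics/w1.png

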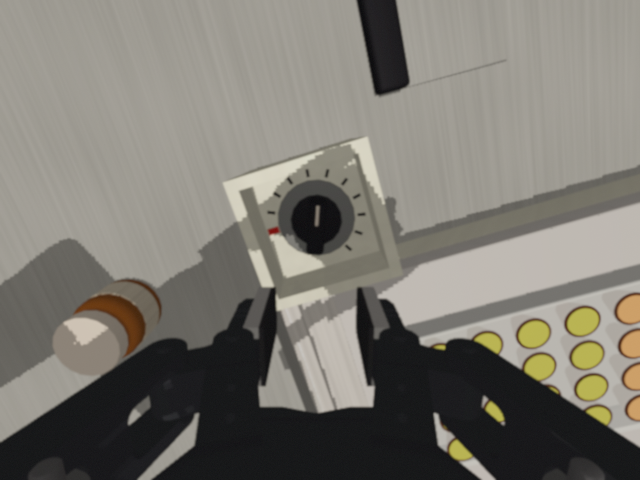

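The wrist view shows the dial at about (317,218), with its pointer line from (318,206) to (317,225), so the bar lies nearly along the tool's x. The box rim corners are (224,182), (367,137) and (402,273).

```bash
python3 - <<'E'
from h import *
z=np.load('w1.npz'); s=dict(ee_pos=z['ee_pos'],tool_rot=z['tool_rot'])
c=atz('wrist',[224,367,402,279],[182,137,273,303],.106,s); print(c.round(4), c.mean(0)); 
print('edge angs',np.degrees(np.arctan2(*(c[[1,2,2]]-c[[0,1,3]])[:,1::-1].T)))
p=atz('wrist',[318,317,315],[206,225,252],.104,s); print('bar',p.round(4)); print(np.degrees(np.arctan2(*(p[0]-p[1])[1::-1])),np.degrees(np.arctan2(*(p[0]-p[2])[1::-1])))
P=cloud('wrist',z['d'],s); im=z['im']; w=P[190:262,285:350].reshape(-1,3); k=(w[:,2]>.097)&(w[:,2]<.112); 
h=im[190:262,285:350].reshape(-1,3).max(1)
b=w[k&((h<60)|(h>0))]; print(len(b),b.mean(0)); print(cv2.minAreaRect(b[:,:2].astype(np.float32)*1000)); print(cv2.fitLine(b[:,:2].astype(np.float32),2,0,.01,.01).ravel())
m=((P[...,2]>.097)&(P[...,2]<.112)); cv2.imwrite('pics/m.png',cv2.resize((m*200+ (im.max(2)<60)*50).astype(np.uint8)[130:310,215:410],None,fx=3,fy=3,interpolation=0))
E
```

```text
[[0.4493 0.3731 0.106 ]
 [0.5576 0.379  0.106 ]
 [0.5636 0.2715 0.106 ]
 [0.4626 0.2698 0.106 ]] [0.5082813  0.32334309 0.106     ]
edge angs [  3.11856848 -86.81100247   0.98489422]
bar [[0.512  0.3389 0.104 ]
 [0.5078 0.3248 0.104 ]
 [0.5011 0.3042 0.104 ]]
73.23055183808954 72.51960421476058
932 [0.50623825 0.32288946 0.10318661]
((505.9659118652344, 321.7354431152344), (41.87809753417969, 13.991500854492188), 72.41633605957031)
[0.29978535 0.9540067  0.5062383  0.32288945]
```

View pics/m.png

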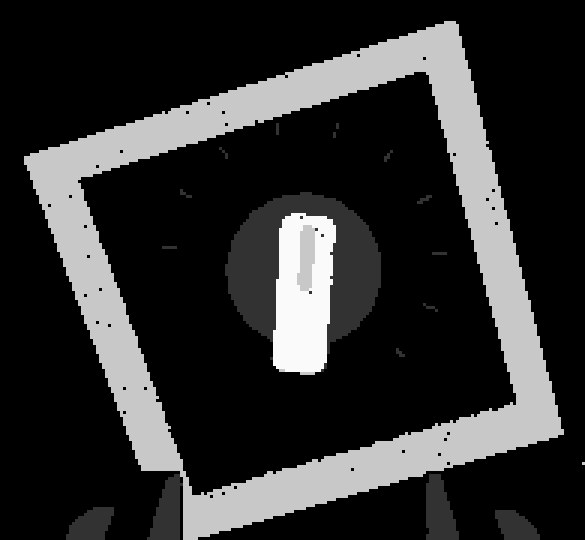

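The depth mask shows the bar clearly: centre (0.506, 0.3217), at 72.4°.

>>> drive_tool:
  grip_force: 40
  targets:
    - {"claw": -0.2,"dx": 0.2,"dy": 0,"dz": 3,"roll": 3.7}
    - {"claw": -0.2,"dx": 0.2,"dy": 0,"dz": 6,"roll": 3.7}
    - {"claw": -0.2,"dx": 0.2,"dy": 0,"dz": 9,"roll": 3.7}
    - {"claw": -0.2,"dx": 0.2,"dy": 0,"dz": 11,"roll": 3.7}
    - {"claw": -0.2,"dx": 0.2,"dy": 0,"dz": 13,"roll": 3.7}
    - {"claw": -0.2,"dx": 0.2,"dy": 0,"dz": 14.5,"roll": 3.7}
    - {"claw": -0.2,"dx": 0.2,"dy": 0,"dz": 15.2,"roll": 3.7}
    - {"claw": -0.2,"dx": 0.2,"dy": 0,"dz": 15.2,"roll": 3.7}
    - {"claw": -0.2,"dx": 0.2,"dy": 0,"dz": 15.2,"roll": 3.7}
    - {"claw": -1,"dx": 0.2,"dy": 0,"dz": 15.2,"roll": 3.7}
    - {"claw": -1,"dx": 0.2,"dy": 0,"dz": 15.2,"roll": 3.7}
    - {"claw": -1,"dx": 0.2,"dy": 0,"dz": 15.2,"roll": 3.7}
    - {"claw": -1,"dx": 0.2,"dy": 0,"dz": 15.2,"roll": 3.7}
    - {"claw": -1,"dx": 0.2,"dy": 0,"dz": 15.2,"roll": 3.7}
    - {"claw": -1,"dx": 0.2,"dy": 0,"dz": 15.2,"roll": 3.7}

```text
t: 2.82
ee_pos: [0.5062, 0.3231, 0.0948]
tool_rot: [-180.0, -0.1, 72.4]
contact_force: [-3.4, 3.0, 5.7]
gripper_width: 0.154
gripper_force: 42.7
```

>>> drive_tool:
  targets:
    - {"claw": -1,"roll": -6}
    - {"claw": -1,"roll": -12}
    - {"claw": -1,"roll": -19}
    - {"claw": -1,"roll": -26}
    - {"claw": -1,"roll": -33}
    - {"claw": -1,"roll": -40}
    - {"claw": -1,"roll": -47}
    - {"claw": -1,"roll": -54}
    - {"claw": -1,"roll": -61}
    - {"claw": -1,"roll": -68}
    - {"claw": -1,"roll": -75}
    - {"claw": -1,"roll": -82}
    - {"claw": -1,"roll": -89}
    - {"claw": -1,"roll": -96}
    - {"claw": -1,"roll": -102}
    - {"claw": -1,"roll": -107}
    - {"claw": -1,"roll": -111}
    - {"claw": -1,"roll": -113}
    - {"claw": -1,"roll": -113}

```text
invalid input
```

```bash
python3 -c "
from h import *
s=observe();print(s['tool_rot'],s['torque'],s['q'],s['contact_force'],s['ee_pos'])"
```

```text
[-1.79991538e+02 -1.02492835e-01  7.23936898e+01] [0.51601423 0.60157042 0.02957395] [21.85336061 39.86424202 92.43492957  0.11436389 47.64228038 39.38265289] [-3.36661993  2.99089807  5.67965123] [0.50622934 0.32306772 0.09482104]
```

>>> drive_tool:
  targets:
    - {"claw": -1,"dx": 0,"dy": 0,"dz": 0,"roll": -6}
    - {"claw": -1,"dx": 0,"dy": 0,"dz": 0,"roll": -12}
    - {"claw": -1,"dx": 0,"dy": 0,"dz": 0,"roll": -19}
    - {"claw": -1,"dx": 0,"dy": 0,"dz": 0,"roll": -26}
    - {"claw": -1,"dx": 0,"dy": 0,"dz": 0,"roll": -33}
    - {"claw": -1,"dx": 0,"dy": 0,"dz": 0,"roll": -40}
    - {"claw": -1,"dx": 0,"dy": 0,"dz": 0,"roll": -47}
    - {"claw": -1,"dx": 0,"dy": 0,"dz": 0,"roll": -54}
    - {"claw": -1,"dx": 0,"dy": 0,"dz": 0,"roll": -61}
    - {"claw": -1,"dx": 0,"dy": 0,"dz": 0,"roll": -68}
    - {"claw": -1,"dx": 0,"dy": 0,"dz": 0,"roll": -75}
    - {"claw": -1,"dx": 0,"dy": 0,"dz": 0,"roll": -82}
    - {"claw": -1,"dx": 0,"dy": 0,"dz": 0,"roll": -89}
    - {"claw": -1,"dx": 0,"dy": 0,"dz": 0,"roll": -96}
    - {"claw": -1,"dx": 0,"dy": 0,"dz": 0,"roll": -102}
    - {"claw": -1,"dx": 0,"dy": 0,"dz": 0,"roll": -107}
    - {"claw": -1,"dx": 0,"dy": 0,"dz": 0,"roll": -111}
    - {"claw": -1,"dx": 0,"dy": 0,"dz": 0,"roll": -113}
    - {"claw": -1,"dx": 0,"dy": 0,"dz": 0,"roll": -113}

```text
t: 4.4
ee_pos: [0.5051, 0.3224, 0.0948]
tool_rot: [179.9, -0.2, -174.8]
contact_force: [-5.4, 1.7, 8.8]
gripper_width: 0.151
gripper_force: 49.1
```

```bash
python3 -c "
from h import *
s=observe();print(s['tool_rot'],s['torque'],s['q'],s['contact_force'],s['ee_pos'])"
```

```text
[ 1.79904875e+02 -1.61818634e-01 -1.74832603e+02] [ 0.22539254  0.94139857 -1.07551724] [ 21.80765538  39.84062928  92.51064657   0.18565083  47.77667563
 -73.48452204] [-5.37893444  1.72234352  8.84186478] [0.50506925 0.32237806 0.09478389]
```

>>> drive_tool:
  targets:
    - {"claw": -1,"dx": 0,"dy": 0,"dz": 0,"roll": 1.5}
    - {"claw": -0.2,"dx": 0,"dy": 0,"dz": 0,"roll": 1.5}
    - {"claw": -0.2,"dx": 0,"dy": 0,"dz": 0,"roll": 1.5}
    - {"claw": -0.2,"dx": 0,"dy": 0,"dz": 0,"roll": 1.5}
    - {"claw": -0.2,"dx": 0,"dy": 0,"dz": 0,"roll": 1.5}
    - {"claw": -0.2,"dx": 0,"dy": 0,"dz": -1,"roll": 1.5}
    - {"claw": -0.2,"dx": 0,"dy": 0,"dz": -3,"roll": 1.5}
    - {"claw": -0.2,"dx": 0,"dy": 0,"dz": -6,"roll": 1.5}
    - {"claw": -0.2,"dx": 0,"dy": 0,"dz": -9,"roll": 1.5}
    - {"claw": -0.2,"dx": 0,"dy": 0,"dz": -12,"roll": 1.5}
    - {"claw": -0.2,"dx": 0,"dy": 0,"dz": -15,"roll": 1.5}
    - {"claw": -0.2,"dx": 0,"dy": 0,"dz": -15,"roll": 1.5}
    - {"claw": -0.2,"dx": 0,"dy": 0,"dz": -15,"roll": 1.5}

```text
t: 5.48
ee_pos: [0.5079, 0.3226, 0.2463]
tool_rot: [179.9, 0.3, -176.1]
contact_force: [-0.1, -1.0, -0.9]
gripper_width: 0.4
gripper_force: 0.0
```

```bash
python3 - <<'E'
from h import *
s,im,d=snap('wrist'); print(s['ee_pos'],s['tool_rot'],s['gripper_width'])
P=cloud('wrist',d,s); m=(P[...,2]>.097)&(P[...,2]<.112)&(np.hypot(P[...,0]-.506,P[...,1]-.322)<.03)
b=P[m]; print(len(b),cv2.minAreaRect(b[:,:2].astype(np.float32)*1000)); l=cv2.fitLine(b[:,:2].astype(np.float32),2,0,.01,.01).ravel(); print(np.degrees(np.arctan2(l[1],l[0])))
m=(P[...,2]>.097)&(P[...,2]<.112)&(np.abs(P[...,0]-.506)<.065)&(np.abs(P[...,1]-.322)<.065)
print('box',cv2.minAreaRect(P[m][:,:2].astype(np.float32)*1000))
w=m&(im.min(2)>150)&(np.hypot(P[...,0]-.506,P[...,1]-.322)<.03); print('white line',P[w].mean(0))
E
```

```text
[0.50788182 0.32263845 0.24627822] [ 179.90407948    0.33064795 -176.07047032] 0.40007318808013137
904 ((505.55865478515625, 321.42047119140625), (40.94962692260742, 13.321578979492188), 3.653327226638794)
3.1316338
box ((506.45294189453125, 318.43902587890625), (110.52444458007812, 116.43384552001953), 3.21384596824646)
white line [nan nan nan]<stdin>:7: RuntimeWarning: Mean of empty slice.
  ret = um.true_divide(
```

The dial is back at off: the bar is parallel to the deck's x and it stopped hard against the end stop. Next I go over the spot behind the stop's +y end with the jaws shut.

>>> drive_tool:
  targets:
    - {"claw": -1,"dx": 0.2,"dy": -1.6,"dz": 0,"roll": 6.5}
    - {"claw": -1,"dx": 0.4,"dy": -3.2,"dz": 0,"roll": 13}
    - {"claw": -1,"dx": 0.6,"dy": -4.8,"dz": 0,"roll": 19.5}
    - {"claw": -1,"dx": 0.8,"dy": -6.4,"dz": 0,"roll": 26}
    - {"claw": -1,"dx": 1,"dy": -8,"dz": 0,"roll": 32.5}
    - {"claw": -1,"dx": 1.2,"dy": -9.6,"dz": 0,"roll": 39}
    - {"claw": -1,"dx": 1.4,"dy": -11.2,"dz": 0,"roll": 45.5}
    - {"claw": -1,"dx": 1.6,"dy": -12.8,"dz": 0,"roll": 52}
    - {"claw": -1,"dx": 1.8,"dy": -14.4,"dz": 0,"roll": 58.5}
    - {"claw": -1,"dx": 2,"dy": -16,"dz": 0,"roll": 65}
    - {"claw": -1,"dx": 2.2,"dy": -17.6,"dz": 0,"roll": 71.5}
    - {"claw": -1,"dx": 2.4,"dy": -19.2,"dz": 0,"roll": 78}
    - {"claw": -1,"dx": 2.6,"dy": -20.8,"dz": 0,"roll": 84.5}
    - {"claw": -1,"dx": 2.7,"dy": -22.4,"dz": 0,"roll": 90.6}
    - {"claw": -1,"dx": 2.7,"dy": -22.4,"dz": 0,"roll": 90.6}
    - {"claw": -1,"dx": 2.7,"dy": -22.4,"dz": 0,"roll": 90.6}
    - {"claw": -1,"dx": 2.7,"dy": -22.4,"dz": 0,"roll": 90.6}

```text
t: 6.95
ee_pos: [0.4944, 0.0972, 0.2424]
tool_rot: [-179.9, -0.0, 93.4]
contact_force: [0.1, -0.4, 0.9]
gripper_width: -0.003
gripper_force: 0.0
```

```bash
python3 - <<'E'
from h import *
s,im,d=snap('wrist'); save('w2.png',im); print(s['ee_pos'],s['tool_rot'],s['gripper_width'])
P=cloud('wrist',d,s); h=cv2.cvtColor(im,cv2.COLOR_RGB2HSV); 
m=(h[...,0]>4)&(h[...,0]<13)&(h[...,1]>180)&(P[...,2]>.12)&(P[...,2]<.14)&(P[...,0]<.6)&(np.arange(480)[:,None]>-1)
print(m.sum(),cv2.minAreaRect(P[m][:,:2].astype(np.float32)*1000),P[m][:,2].mean(),P[m].min(0),P[m].max(0))
E
```

```text
[0.49435261 0.09718436 0.24244201] [-1.79877526e+02 -3.44007515e-02  9.34002820e+01] -0.002649457813073081
118 ((528.6902465820312, 67.12486267089844), (93.27120208740234, 15.712541580200195), 5.116607189178467) 0.1256733288465644 [0.48175811 0.05516035 0.12018183] [0.5748253  0.07591893 0.12932096]
```

View pics/w2.png

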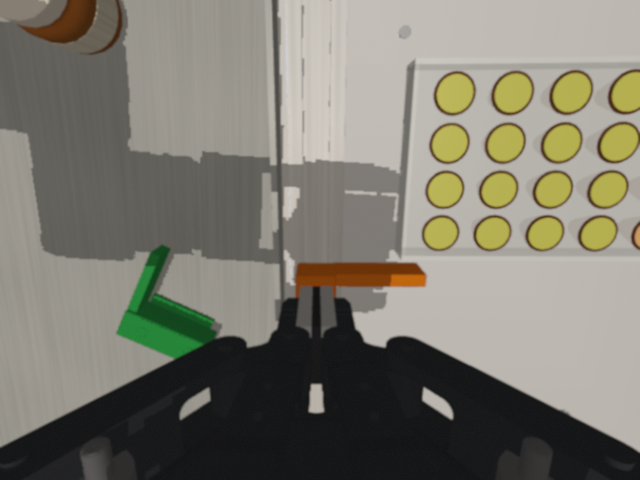

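The view shows the blade's end just ahead of the shut fingertips at (300..425, 265..285). The mould edge is at row 250, with free track behind the block. I descend there.

>>> drive_tool:
  targets:
    - {"claw": -1,"dx": 0,"dy": 0.35,"dz": 3,"roll": 0}
    - {"claw": -1,"dx": 0,"dy": 0.35,"dz": 6,"roll": 0}
    - {"claw": -1,"dx": 0,"dy": 0.35,"dz": 8.5,"roll": 0}
    - {"claw": -1,"dx": 0,"dy": 0.35,"dz": 10.5,"roll": 0}
    - {"claw": -1,"dx": 0,"dy": 0.35,"dz": 11.5,"roll": 0}
    - {"claw": -1,"dx": 0,"dy": 0.35,"dz": 11.7,"roll": 0}
    - {"claw": -1,"dx": 0,"dy": 0.35,"dz": 11.7,"roll": 0}
    - {"claw": -1,"dx": 0,"dy": 0.35,"dz": 11.7,"roll": 0}

```text
t: 7.67
ee_pos: [0.4992, 0.0973, 0.1271]
tool_rot: [179.9, 0.0, 93.4]
contact_force: [-0.6, 1.0, -0.0]
gripper_width: 0.002
gripper_force: 0.0
```

>>> drive_tool:
  targets:
    - {"claw": -1,"dx": -0.5,"dy": 0,"dz": 0,"roll": 0}
    - {"claw": -1,"dx": -1,"dy": 0,"dz": 0,"roll": 0}
    - {"claw": -1,"dx": -1.4,"dy": 0,"dz": 0,"roll": 0}
    - {"claw": -1,"dx": -1.8,"dy": 0,"dz": 0,"roll": 0}
    - {"claw": -1,"dx": -2.3,"dy": 0,"dz": 0,"roll": 0}
    - {"claw": -1,"dx": -3,"dy": 0,"dz": 0,"roll": 0}
    - {"claw": -1,"dx": -3.8,"dy": 0,"dz": 0,"roll": 0}
    - {"claw": -1,"dx": -4.6,"dy": 0,"dz": 0,"roll": 0}

```text
t: 8.33
ee_pos: [0.5011, 0.0504, 0.1264]
tool_rot: [-180.0, -0.0, 93.3]
contact_force: [0.0, 2.7, 1.5]
gripper_width: -0.001
gripper_force: 1.1
```

```bash
python3 - <<'E'
from h import *
s,im,d=snap('top'); a=cv2.resize(im[190:280,190:350],None,fx=5,fy=5); save('t2.png',a); print(observe()['ee_pos'],s['contact_force'],s['torque'])
E
```

```text
[0.50143992 0.04892596 0.12628509] [0.02820131 2.71579602 1.46291028] [ 0.3269862  -0.01258145 -0.01985334]
```

View pics/t2.png

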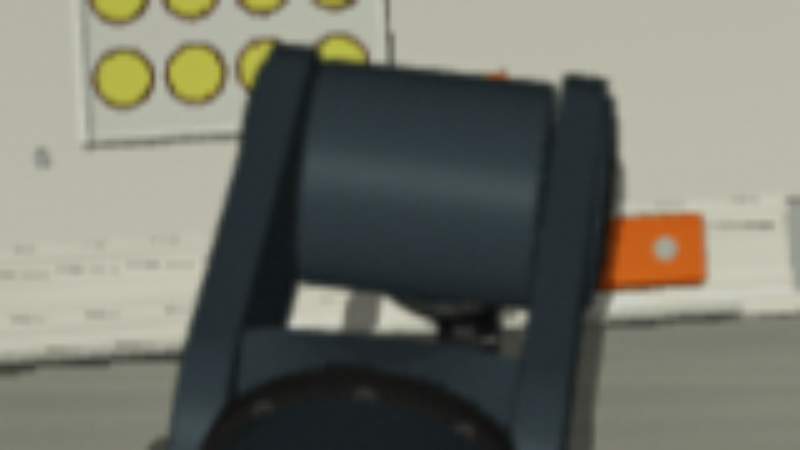

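The stop has followed: its right edge is now at u≈331, with about 2.7 N push. I continue to the open end, 14.6 cm more.

>>> drive_tool:
  targets:
    - {"claw": -1,"dx": -0.8,"dy": 0,"dz": 0,"roll": 0}
    - {"claw": -1,"dx": -1.6,"dy": 0,"dz": 0,"roll": 0}
    - {"claw": -1,"dx": -2.5,"dy": 0,"dz": 0,"roll": 0}
    - {"claw": -1,"dx": -3.4,"dy": 0,"dz": 0,"roll": 0}
    - {"claw": -1,"dx": -4.3,"dy": 0,"dz": 0,"roll": 0}
    - {"claw": -1,"dx": -5.2,"dy": 0,"dz": 0,"roll": 0}
    - {"claw": -1,"dx": -6.1,"dy": 0,"dz": 0,"roll": 0}
    - {"claw": -1,"dx": -7,"dy": 0,"dz": 0,"roll": 0}
    - {"claw": -1,"dx": -7.9,"dy": 0,"dz": 0,"roll": 0}
    - {"claw": -1,"dx": -8.8,"dy": 0,"dz": 0,"roll": 0}
    - {"claw": -1,"dx": -9.7,"dy": 0,"dz": 0,"roll": 0}
    - {"claw": -1,"dx": -10.6,"dy": 0,"dz": 0,"roll": 0}
    - {"claw": -1,"dx": -11.5,"dy": 0,"dz": 0,"roll": 0}
    - {"claw": -1,"dx": -12.4,"dy": 0,"dz": 0,"roll": 0}
    - {"claw": -1,"dx": -13.2,"dy": 0,"dz": 0,"roll": 0}
    - {"claw": -1,"dx": -13.9,"dy": 0,"dz": 0,"roll": 0}
    - {"claw": -1,"dx": -14.3,"dy": 0,"dz": 0,"roll": 0}
    - {"claw": -1,"dx": -14.6,"dy": 0,"dz": 0,"roll": 0}
    - {"claw": -1,"dx": -14.6,"dy": 0,"dz": 0,"roll": 0}

```text
t: 9.97
ee_pos: [0.5098, -0.0954, 0.1264]
tool_rot: [180.0, 0.0, 93.3]
contact_force: [0.2, -0.1, 0.2]
gripper_width: 0.001
gripper_force: 0.0
```

>>> drive_tool:
  targets:
    - {"claw": -1,"dx": 1.2,"dy": 0,"dz": 0,"roll": 0}
    - {"claw": -1,"dx": 1.8,"dy": 0,"dz": -3,"roll": 0}
    - {"claw": -1,"dx": 3.5,"dy": 0,"dz": -6,"roll": 0}
    - {"claw": -1,"dx": 6,"dy": 0,"dz": -9,"roll": 0}
    - {"claw": 0.4,"dx": 9,"dy": 0,"dz": -11,"roll": 0}
    - {"claw": 0.4,"dx": 12,"dy": 0,"dz": -11,"roll": 0}
    - {"claw": 0.4,"dx": 14,"dy": 0,"dz": -11,"roll": 0}
    - {"claw": 0.4,"dx": 14,"dy": 0,"dz": -11,"roll": 0}
    - {"claw": 0.4,"dx": 14,"dy": 0,"dz": -11,"roll": 0}

```text
t: 10.72
ee_pos: [0.5008, 0.0468, 0.2365]
tool_rot: [180.0, 0.0, 93.5]
contact_force: [-0.9, -1.3, 0.2]
gripper_width: 0.696
gripper_force: 0.0
```

```bash
python3 - <<'E'
from h import *
s,im,d=snap('top'); P=cloud('top',d); h=cv2.cvtColor(im,cv2.COLOR_RGB2HSV)
p=np.array([.6575573,.0446186,.0572233]); c,sn=np.cos(p[2]),np.sin(p[2])
m=((h[...,0]>3)&(h[...,0]<14)&(h[...,1]>170)); m[:195]=0;m[270:]=0;m[:,:280]=0;m[:,410:]=0
v,u=np.nonzero(m); X=atz('top',u,v,.129); S=(X[:,:2]-p[:2])@np.array([[c,-sn],[sn,c]])
print(len(S),S.min(0),S.max(0)); b=S[S[:,0]<-.147]; print('block',b.min(0),b.max(0)); bl=S[S[:,0]>-.12]; print('blade',bl.min(0),bl.max(0))
print('foot-corner edge rows', [S[abs(S[:,0]-x)<.003][:,1].min() for x in(-.17,-.16,-.15)])
print(s['ee_pos'],s['tool_rot'],s['gripper_width'])
e=cv2.resize(im[130:280,260:520],None,fx=3,fy=3); save('t3.png',e)
E
```

```text
670 [-0.17409027 -0.23081693] [-0.07950642 -0.14083322]
block [-0.17409027 -0.23081693] [-0.14706368 -0.14106115]
blade [-0.11873498 -0.15046807] [-0.07950642 -0.14109027]
foot-corner edge rows [np.float64(-0.22927383291655354), np.float64(-0.22995842462924593), np.float64(-0.23081692792223546)]
[0.50081804 0.04681296 0.23651342] [1.79989310e+02 2.74807090e-02 9.35356985e+01] 0.6956389424236473
```

View pics/t3.png

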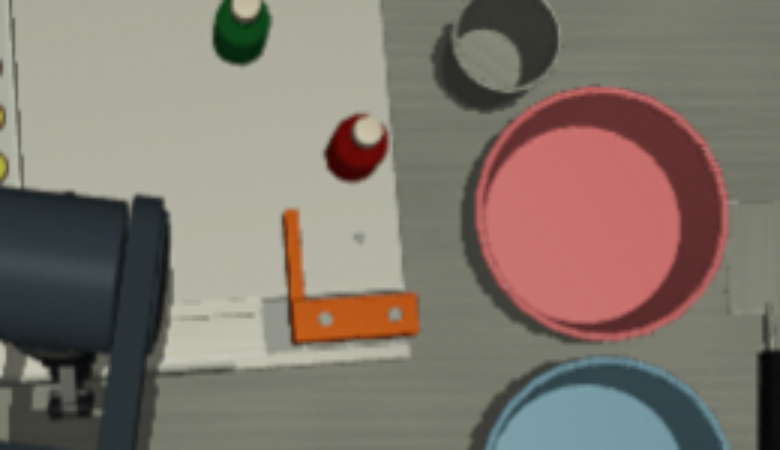

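The stop is at the open end, its middle at y ≈ -186 mm, straight, with the red bottle and the blade well apart. The pink bowl is clear. I move over the block.

>>> drive_tool:
  targets:
    - {"claw": 0.4,"dx": -3,"dy": 0,"dz": 0,"roll": 0.2}
    - {"claw": 0.4,"dx": -6,"dy": -0.1,"dz": 0,"roll": 0.2}
    - {"claw": 0.4,"dx": -9,"dy": -0.2,"dz": 0,"roll": 0.2}
    - {"claw": 0.4,"dx": -12,"dy": -0.3,"dz": 0,"roll": 0.2}
    - {"claw": 0.4,"dx": -15,"dy": -0.3,"dz": 0,"roll": 0.2}
    - {"claw": 0.4,"dx": -17.5,"dy": -0.4,"dz": 0,"roll": 0.2}
    - {"claw": 0.4,"dx": -19,"dy": -0.4,"dz": 0,"roll": 0.2}
    - {"claw": 0.4,"dx": -19.4,"dy": -0.4,"dz": 0,"roll": 0.2}
    - {"claw": 0.4,"dx": -19.4,"dy": -0.4,"dz": 0,"roll": 0.2}
    - {"claw": 0.4,"dx": -19.4,"dy": -0.4,"dz": 0,"roll": 0.2}
    - {"claw": 0.4,"dx": -19.4,"dy": -0.4,"dz": 0,"roll": 0.2}

```text
t: 11.68
ee_pos: [0.5082, -0.1478, 0.2361]
tool_rot: [-179.9, -0.1, 93.1]
contact_force: [0.0, 0.5, -0.9]
gripper_width: 0.697
gripper_force: 0.0
```

>>> drive_tool:
  grip_force: 60
  targets:
    - {"claw": 0.4,"dx": 0,"dy": 0.05,"dz": 3,"roll": 0}
    - {"claw": 0.4,"dx": 0,"dy": 0.05,"dz": 6,"roll": 0}
    - {"claw": 0.4,"dx": 0,"dy": 0.05,"dz": 8.5,"roll": 0}
    - {"claw": 0.4,"dx": 0,"dy": 0.05,"dz": 10.5,"roll": 0}
    - {"claw": 0.4,"dx": 0,"dy": 0.05,"dz": 11.7,"roll": 0}
    - {"claw": 0.4,"dx": 0,"dy": 0.05,"dz": 12.1,"roll": 0}
    - {"claw": 0.4,"dx": 0,"dy": 0.05,"dz": 12.1,"roll": 0}
    - {"claw": 0.4,"dx": 0,"dy": 0.05,"dz": 12.1,"roll": 0}
    - {"claw": -1,"dx": 0,"dy": 0.05,"dz": 12.1,"roll": 0}
    - {"claw": -1,"dx": 0,"dy": 0.05,"dz": 12.1,"roll": 0}
    - {"claw": -1,"dx": 0,"dy": 0.05,"dz": 12.1,"roll": 0}
    - {"claw": -1,"dx": 0,"dy": 0.05,"dz": 12.1,"roll": 0}
    - {"claw": -1,"dx": 0,"dy": 0.05,"dz": 12.1,"roll": 0}
    - {"claw": -1,"dx": 0,"dy": 0.05,"dz": 12.1,"roll": 0}

```text
t: 12.85
ee_pos: [0.5097, -0.149, 0.1165]
tool_rot: [179.9, 0.1, 93.1]
contact_force: [-1.3, 0.3, 6.2]
gripper_width: 0.341
gripper_force: 60.8
```

>>> drive_tool:
  targets:
    - {"claw": -1,"dx": 0,"dy": 0,"dz": -0.5,"roll": 0}
    - {"claw": -1,"dx": 0,"dy": 0,"dz": -1,"roll": 0}
    - {"claw": -1,"dx": 0,"dy": 0,"dz": -1.7,"roll": 0}
    - {"claw": -1,"dx": 0,"dy": 0,"dz": -2.5,"roll": 0}
    - {"claw": -1,"dx": 0,"dy": 0,"dz": -3.5,"roll": 0}
    - {"claw": -1,"dx": 0,"dy": 0,"dz": -4.5,"roll": 0}
    - {"claw": -1,"dx": 0,"dy": 0,"dz": -5.5,"roll": 0}
    - {"claw": -1,"dx": 0,"dy": 0,"dz": -6.2,"roll": 0}
    - {"claw": -1,"dx": 0,"dy": 0,"dz": -6.5,"roll": 0}
    - {"claw": -1,"dx": 0,"dy": 0,"dz": -6.5,"roll": 0}

```text
t: 13.68
ee_pos: [0.5097, -0.149, 0.1814]
tool_rot: [179.9, 0.1, 93.1]
contact_force: [0.4, 0.2, -3.1]
gripper_width: 0.338
gripper_force: 59.7
```

```bash
python3 - <<'E'
from h import *
s,im,d=snap('scene'); print(s['ee_pos'],s['contact_force'],s['torque'],s['gripper_width'])
e=cv2.resize(im[180:360,130:450],None,fx=2.5,fy=2.5); save('s2.png',e)
E
```

```text
[ 0.50968723 -0.14897193  0.1814481 ] [ 0.39847315  0.21274086 -3.09040245] [-0.04801782 -0.00708955  0.00079038] 0.33779579684140926
```

View pics/s2.png

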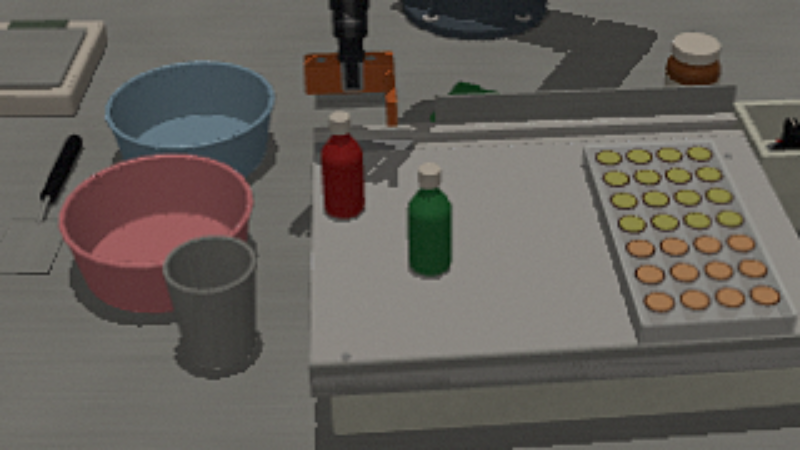

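The stop is off the track, level in the jaws, and nothing else has moved. Next I carry it over the pink bowl.

>>> drive_tool:
  targets:
    - {"claw": -1,"dx": -0.7,"dy": 0,"dz": 0,"roll": 0}
    - {"claw": -1,"dx": -2,"dy": 0,"dz": 0,"roll": 0}
    - {"claw": -1,"dx": -4,"dy": 0,"dz": 0,"roll": 0}
    - {"claw": -1,"dx": -6,"dy": 0,"dz": 0,"roll": 0}
    - {"claw": -1,"dx": -8,"dy": 0,"dz": 0,"roll": 0}
    - {"claw": -1,"dx": -10,"dy": 0.2,"dz": 0,"roll": 0}
    - {"claw": -1,"dx": -12,"dy": 0.8,"dz": 0,"roll": 0}
    - {"claw": -1,"dx": -14,"dy": 1.6,"dz": 0,"roll": 0}
    - {"claw": -1,"dx": -16,"dy": 2.4,"dz": 0,"roll": 0}
    - {"claw": -1,"dx": -18,"dy": 3.2,"dz": 0,"roll": 0}
    - {"claw": -1,"dx": -19.3,"dy": 3.8,"dz": 0,"roll": 0}
    - {"claw": -1,"dx": -20,"dy": 4.2,"dz": 0,"roll": 0}
    - {"claw": -1,"dx": -20,"dy": 4.2,"dz": 0,"roll": 0}
    - {"claw": -1,"dx": -20,"dy": 4.2,"dz": 0,"roll": 0}
    - {"claw": -1,"dx": -20,"dy": 4.2,"dz": 0,"roll": 0}

```text
t: 14.98
ee_pos: [0.5611, -0.3451, 0.1796]
tool_rot: [-179.9, -0.1, 93.1]
contact_force: [0.2, 1.3, -2.5]
gripper_width: 0.341
gripper_force: 59.7
```

```bash
python3 - <<'E'
from h import *
s,im,d=snap('top'); print(s['ee_pos'],s['tool_rot'],s['contact_force'])
e=cv2.resize(im[120:280,380:540],None,fx=3.5,fy=3.5); save('t4.png',e)
E
```

```text
[ 0.56105362 -0.34511     0.17962073] [-1.79891266e+02 -1.18630702e-01  9.31318014e+01] [ 0.24229012  1.31968257 -2.49533865]
```

View pics/t4.png

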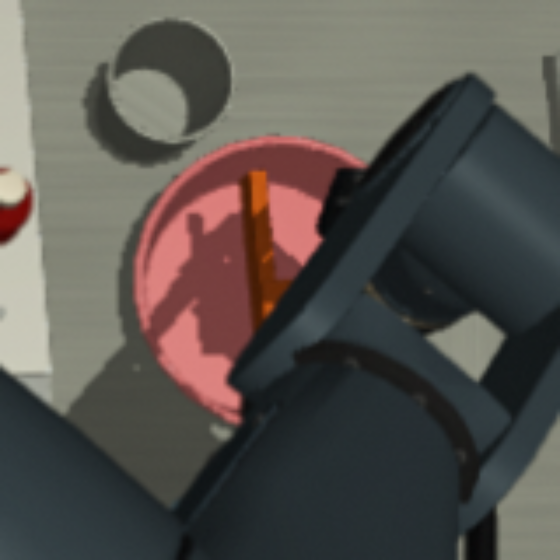

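The stop's blade shows inside the pink rim, with the block behind the arm, and is well placed. I lower it.

>>> drive_tool:
  targets:
    - {"claw": -1,"dx": -0.2,"dy": 0.2,"dz": 1,"roll": 0}
    - {"claw": -1,"dx": -0.2,"dy": 0.2,"dz": 2.5,"roll": 0}
    - {"claw": -1,"dx": -0.2,"dy": 0.2,"dz": 4.5,"roll": 0}
    - {"claw": -1,"dx": -0.2,"dy": 0.2,"dz": 6.5,"roll": 0}
    - {"claw": -1,"dx": -0.2,"dy": 0.2,"dz": 8.5,"roll": 0}
    - {"claw": -1,"dx": -0.2,"dy": 0.2,"dz": 10,"roll": 0}
    - {"claw": -1,"dx": -0.2,"dy": 0.2,"dz": 11.5,"roll": 0}
    - {"claw": -1,"dx": -0.2,"dy": 0.2,"dz": 12.5,"roll": 0}
    - {"claw": -1,"dx": -0.2,"dy": 0.2,"dz": 13,"roll": 0}
    - {"claw": -1,"dx": -0.2,"dy": 0.2,"dz": 13.2,"roll": 0}
    - {"claw": -1,"dx": -0.2,"dy": 0.2,"dz": 13.3,"roll": 0}
    - {"claw": -1,"dx": -0.2,"dy": 0.2,"dz": 13.3,"roll": 0}

```text
t: 16.03
ee_pos: [0.5646, -0.3483, 0.0479]
tool_rot: [179.9, 0.1, 93.1]
contact_force: [0.3, 0.4, -2.9]
gripper_width: 0.337
gripper_force: 59.6
```

>>> drive_tool:
  targets:
    - {"claw": -1,"dx": 0,"dy": 0,"dz": 0.2,"roll": 0}
    - {"claw": -1,"dx": 0,"dy": 0,"dz": 0.4,"roll": 0}
    - {"claw": -1,"dx": 0,"dy": 0,"dz": 0.6,"roll": 0}
    - {"claw": -1,"dx": 0,"dy": 0,"dz": 0.6,"roll": 0}
    - {"claw": -1,"dx": 0,"dy": 0,"dz": 0.6,"roll": 0}

```text
t: 16.45
ee_pos: [0.5641, -0.348, 0.0413]
tool_rot: [-180.0, -0.0, 93.1]
contact_force: [-0.3, -0.6, -3.4]
gripper_width: 0.338
gripper_force: 59.6
```

>>> drive_tool:
  targets:
    - {"claw": -1,"dx": 0,"dy": 0,"dz": 0.1,"roll": 0}
    - {"claw": -1,"dx": 0,"dy": 0,"dz": 0.2,"roll": 0}
    - {"claw": -1,"dx": 0,"dy": 0,"dz": 0.2,"roll": 0}
    - {"claw": -1,"dx": 0,"dy": 0,"dz": 0.2,"roll": 0}

```text
t: 16.78
ee_pos: [0.5643, -0.3482, 0.0396]
tool_rot: [180.0, 0.0, 93.1]
contact_force: [0.7, 0.1, -1.6]
gripper_width: 0.337
gripper_force: 59.9
```

Starting to bear; one mm more.

>>> drive_tool:
  targets:
    - {"claw": -1,"dx": 0,"dy": 0,"dz": 0.1,"roll": 0}
    - {"claw": -1,"dx": 0,"dy": 0,"dz": 0.15,"roll": 0}
    - {"claw": -1,"dx": 0,"dy": 0,"dz": 0.15,"roll": 0}

```text
t: 17.03
ee_pos: [0.5643, -0.3482, 0.0396]
tool_rot: [180.0, 0.0, 93.1]
contact_force: [-1.9, 1.5, 6.9]
gripper_width: 0.337
gripper_force: 61.1
```

Resting on the floor. I open a little and withdraw.

>>> drive_tool:
  targets:
    - {"claw": -0.1,"dx": 0,"dy": 0,"dz": 0,"roll": 0}
    - {"claw": 0.05,"dx": 0,"dy": 0,"dz": 0,"roll": 0}
    - {"claw": 0.05,"dx": 0,"dy": 0,"dz": 0,"roll": 0}
    - {"claw": 0.05,"dx": 0,"dy": 0,"dz": 0,"roll": 0}
    - {"claw": 0.05,"dx": 0,"dy": 0,"dz": -0.5,"roll": 0}
    - {"claw": 0.05,"dx": 0,"dy": 0,"dz": -1.5,"roll": 0}
    - {"claw": 0.05,"dx": 0,"dy": 0,"dz": -3,"roll": 0}
    - {"claw": 0.05,"dx": 0,"dy": 0,"dz": -5,"roll": 0}
    - {"claw": 0.05,"dx": 0,"dy": 0,"dz": -8,"roll": 0}
    - {"claw": 0.05,"dx": 0,"dy": 0,"dz": -11,"roll": 0}
    - {"claw": 0.05,"dx": 0,"dy": 0,"dz": -14,"roll": 0}
    - {"claw": 0.05,"dx": 0,"dy": 0,"dz": -17,"roll": 0}
    - {"claw": 0.05,"dx": -2,"dy": -3,"dz": -20,"roll": 0}
    - {"claw": 0.05,"dx": -4,"dy": -7,"dz": -22,"roll": 0}
    - {"claw": 0.05,"dx": -6,"dy": -11,"dz": -23,"roll": 0}
    - {"claw": 0.05,"dx": -8,"dy": -14,"dz": -23,"roll": 0}
    - {"claw": 0.05,"dx": -8,"dy": -14,"dz": -23,"roll": 0}
    - {"claw": 0.05,"dx": -8,"dy": -14,"dz": -23,"roll": 0}

```text
t: 18.53
ee_pos: [0.4263, -0.4377, 0.2694]
tool_rot: [180.0, 0.1, 92.8]
contact_force: [0.6, -0.2, -0.2]
gripper_width: 0.524
gripper_force: 0.0
```

```bash
python3 - <<'E'
from h import *
s,im,d=snap('top'); save('t5.png',im); print(s['ee_pos'],s['contact_force'],s['gripper_width'])
E
```

```text
[ 0.42634519 -0.43768404  0.26940061] [ 0.62821436 -0.16570711 -0.22064864] 0.5239612093871037
```

View pics/t5.png

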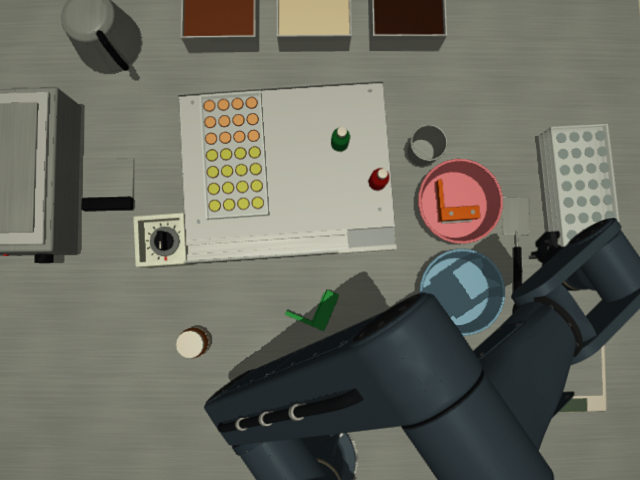

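The stop lies flat in the pink bowl at (457,203), and the dial pointer is at the red mark at (163,250). The mould, bowls and bottles are where they were, and the robot is clear of everything.

```bash
python3 -c "
from h import *
print(workorder.close_job())"
```

```text
the job is handed in; nothing more can be done
None
```

The dial is back at off and the orange stop is set down in the pink bowl; the mould and everything else stand where they were, and the job was handed in at about 18.6 s of the 72 s allowed.

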